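Load the optical reader and click its rod to the middle

TASK

Stand the green glass bottle with the blue cap upright in the round bore of the reader's carriage while the carriage is still pulled out in its loading position, and let go of it; do not drop it or tip it over. Then push the orange knob of the carriage's rod in to its middle click, so that the bottle stops between the two white posts, without touching the bottle again while the carriage is out of its loading position. Leave the other glassware where it is.

Things in the scene. Friction and masses are not known exactly. Their poses are not given: they have to be found in the camera images.
- standard_mid (a point): The sealed green glass bottle with a blue cap, loose, standing upright on the bench at the start. Round body 44 mm in diameter from its underside up to 86 mm, sloping shoulder, blue cap 32 mm in diameter; 115 mm tall in all, 0.15 to 0.3 kg. This point is on its axis half-way up, 57.5 mm above its underside; z is the bottle's axis.
- well (a point): Centre of the flat floor of the bore in the aluminium carriage block (76 x 76 mm, top 30 mm above this point); bore 51 mm in diameter, 30 mm deep, open at the top. The floor is 42 mm above the bench; a bottle fully down has its underside here. Moves with the carriage. x axis (level): direction in which the rod is pushed in; z up.
- knob (a point): Centre of the outer flat face of the orange knob, 52 mm above the bench: an upright disc 48 mm in diameter, 14 mm thick, on a level 12 mm steel rod fixed to the carriage, 60 mm of free rod between knob and block. The bore's axis is 112 mm from this face along +x. x axis: direction of pushing in, roughly away from the robot; it only slides. The bench on the robot's side of it is clear.
- gate (a point): Fixed point midway between the white posts, where point well lies at the middle click. x: direction of pushing in. Posts 24 mm along x, 30 mm along y, tops 125 mm above the bench, inner faces 62 mm either side along y. Black base plate 18 mm high, 200 mm wide, from 100 mm before to 160 mm beyond along x; white housing 80 mm high from 102 mm beyond. The reader is fixed.
- carriage (a joint): Travel of rod and carriage, m: 0 fully out (loading position, where it starts), 0.045 middle click, 0.090 fully in. Red pointers on the block meet green marks on the base at the middle. A spring detent draws it to the nearest of the three when let go within 20 mm of it. Leaving a click takes about 9 N, falling to 0 half-way (22 mm); past that it snaps on by itself to the next and holds there.
- standard: The same green bottle; origin at the centre of its underside, z along its axis.
- jar: Bystander: amber glass jar with a white cap, 62 mm in diameter, 135 mm tall; origin at the centre of its underside. It and the green bottle may change places.
- flask: Bystander: clear stoppered glass bottle, 90 mm in diameter, 170 mm tall; origin at the centre of its underside.
- dish: Bystander: white ceramic dish, 100 mm across, 28 mm high; origin at the centre of its underside.
There are look-alikes about, which are no part of the job. There is more than one size of the standard; the job needs the smallest.

How it is judged (in metres and radians):
On the way, in this order (a step that is already met when the one before it is completed fails the run):
1. the bottle stands fully down and upright in the bore, let go, with the carriage in its loading position (within 12 mm) (z of standard_mid in the frame of well between 0.0525 and 0.0625 m and horizontal distance between standard_mid and well below 0.007 m and angle between standard_mid's own z axis and vertical below 0.1 rad and contact force between each of the fingers, the arm and standard below 0.1 N and value of joint carriage below 0.012 m), for 0.2 s.
2. the rod is at its middle click (within 5 mm) with the bottle still standing in the bore (z of standard_mid in the frame of well between 0.0525 and 0.0625 m and horizontal distance between standard_mid and well below 0.007 m and angle between standard_mid's own z axis and vertical below 0.1 rad and value of joint carriage between 0.04 and 0.05 m), for 0.2 s.
At the end, for the whole second after the job is handed in: The rod rests at its middle click (0.045 m, within 5 mm) and the green bottle stands at rest and released in the carriage's bore: fully down (within 5 mm), centred within 7 mm, upright within 0.1 rad (all of step 2 and contact force between each of the fingers, the arm and standard below 0.1 N and linear speed of standard below 0.02 m/s and velocity of joint carriage between -0.01 and 0.01 m/s); the robot touches nothing.
It fails at once if the green bottle is tipped more than 0.5 rad (angle between standard_mid's own z axis and vertical above 0.5 rad).
It fails at once if the green bottle is dropped (falls or flies free of the gripper faster than 0.5 m/s) (contact force between each of the fingers, the arm and standard below 0.1 N and linear speed of standard above 0.5 m/s).
It fails at once if the robot touches the bottle (over 1 N) while the carriage is more than 12 mm from its loading position (value of joint carriage above 0.012 m and contact force between any of the fingers, the arm and standard above 1 N).
It fails at once if the jar, flask or dish is moved more than 30 mm or tipped (distance of any of jar, flask, dish from where it was at the start of the episode above 0.03 m or angle between any of jar, flask, dish's own z axis and vertical above 0.4 rad).
It also fails if it takes over 59 s, if anything falls off the work surface, if the arm or the gripper's body presses on something with over 40 N, if the wrist force passes 120 N, or if a joint passes its speed limit or range.

ROBOT

A 6-joint arm with a two-finger parallel gripper is mounted at the origin on the work surface. World frame = base frame: x ahead of the robot, y to its left, z up, the work surface at z = 0. Lengths are in mm, angles in rad, forces in N, time in s.
With the tool pointing down it reaches from about 375 to 900 mm from the base axis. Payload 3.1 kg.
Tool frame: the origin (TCP) lies midway between the tips of the shut fingers; the grasp point (between the pads) lies 19 mm behind it (arm.grasp_offset is the distance from the TCP to the grasp point, in mm); z points along the fingers, y is the direction in which the jaws open and shut (so a half turn about z gives the same grasp; the last joint's range is limited). The gripper opens to 85 mm and grips with 20 to 120 N. Pads are 22 mm wide; open, the fingers measure 114 mm over their backs; the gripper's body (76 mm by 85 mm) begins 54 mm behind the grasp point. The pads swing forward as they close: fully open they stand 13 mm farther back than shut.
Start: joints at [-1.415, 0.527, 1.433, -0, 1.181, -0.178], TCP at [204.794, -590.471, 231.31] pointing down, gripper open.
Joint ranges: [-3.08, 3.08], [-0.75, 2.2], [0.22, 2.44], [-1.43, 4.57], [0, 2.65], [-2.85, 2.85]. Speed limits (rad/s): [2.79, 2.79, 3.14, 3.14, 3.14, 3.14].

INTERFACE

Orientations are given as a 3x3 rotation matrix whose columns are the frame's x, y, z axes.
In Python, from cell import arm gives the robot as it stands.
- The arm moves only by the shell command python3 -m crank 'ROWS' [FORCE]. ROWS is JSON, a list of rows, each a list of 3 entries, a list of its own where there are three numbers: the closure, from 0 (fully open) to 1 (shut), then the shift along the tool's x, y, z in mm, then the turn about the tool's z in rad. In form: [[jaw, [x, y, z], spin], ...]. A call has 1 to 20 rows; each row is the pose to reach, as a shift and turn from the pose measured when the call began, along the tool's axes at that moment; what a row does not reach only later rows make up. A row lasts 1/8 s, in which the tool goes at most 62.5 mm and 10.7 degrees, less where a joint would pass 70% of its speed; a pose out of reach is approached as far as the arm can. A call with a gripper value outside its range is refused whole. The fingers move at their own pace and stop on an object; FORCE is the grip in N (left out, the last holds). Time passes only in rows, so rows that repeat a pose let the fingers close. It gives the time, the measured TCP pose, the force and the opening at its end, in the units of the state.
- arm.get_obs(): the state, without advancing time (a new reading comes with each control period).
- arm.grab_frame(name): name is "scene" or "top" or "wrist"; returns a dict with "color" (420x560x3 uint8, red, green, blue), "camera_matrix" (3x3 intrinsics, pixels), "rvec" (rotation vector, rad) and "tvec" (3), from world to camera coordinates, as OpenCV has them; the wrist camera has in their place "tool_from_camera" (4x4, takes a point from camera to tool coordinates, whose origin is the TCP and whose axes are the flange's). Camera axes: x right, y down, z forward; pixel columns grow to the right and rows downward; lengths in mm; the calibration is good to about 2 mm. A picture is of the moment at which its call begins: read the wrist's pose just before it. There is no depth.
- arm.hand_in(): hands the job in, once; it reports no verdict.
The state is a dict: "clock": time; "qpos": joint angles; "qd": joint speeds; "joint_efforts": joint torques, N m; "tcp_pos": TCP position; "orientation": TCP orientation; "ft_force": force on the tool from outside, world axes, zero at the start; "ft_torque": the same for the moment, N m; "opening": finger opening in mm.
Only numpy, scipy, OpenCV 4.12 (cv2) and the standard library are available. Lean on these libraries where they do the work, as an engineer would, in place of code of your own. Each camera call takes 0.05 s, during which the arm holds its last target.

## Working session

There is one attempt and no reset: what is moved stays moved. The work goes in short steps, Python scripts to look and compute and a shell command to move; the robot and the scene stay as the last step left them, time stands still between calls to the robot, and variables do not carry over. Pictures are saved under pics/ and viewed, and the job is handed in when it is done.

```bash
ls; mkdir -p pics
python3 - <<'E'
from cell import arm
import cv2
o=arm.get_obs(); print(o)
for n in ["scene","top","wrist"]:
    f=arm.grab_frame(n); cv2.imwrite(f"pics/{n}0.png",f["color"][:,:,::-1])
    print(n,{k:v for k,v in f.items() if k!="color"})
E
```

```text
pics
{'clock': 0.0, 'qpos': array([-1.41547443e+00,  5.28483425e-01,  1.43389006e+00, -2.08901440e-05,
        1.18142045e+00, -1.78475270e-01]), 'qd': array([ 0.00027633, -0.00013873, -0.0006111 ,  0.00373553, -0.00030441,
        0.00026602]), 'joint_efforts': array([-6.09150775e-04, -4.42348838e+01, -1.78024274e+01, -1.21484391e-04,
        8.49242293e-03,  3.59075926e-06]), 'tcp_pos': array([ 204.69478316, -589.77029108,  230.3269218 ]), 'orientation': array([[ 9.44802544e-01,  3.27640082e-01, -3.59628401e-04],
       [ 3.27640069e-01, -9.44800121e-01,  2.17179544e-03],
       [ 3.71790280e-04, -2.16974653e-03, -9.99997577e-01]]), 'ft_force': array([ 0.1727733 , -0.4692629 ,  0.16233143]), 'ft_torque': array([-0.00556863, -0.00959204,  0.03162161]), 'opening': 85.6754386126051}
scene {'camera_matrix': array([[533.70234255,   0.        , 286.4231789 ],
       [  0.        , 533.70234255, 211.44595903],
       [  0.        ,   0.        ,   1.        ]]), 'rvec': array([ 2.13695425,  0.66739203, -0.30435376]), 'tvec': array([-428.08285911, -121.06697481, 1647.37756249])}
top {'camera_matrix': array([[530.70658979,   0.        , 276.4893358 ],
       [  0.        , 530.70658979, 210.55944017],
       [  0.        ,   0.        ,   1.        ]]), 'rvec': array([ 2.19258239, -2.21222308,  0.07860877]), 'tvec': array([9.72473376e-02, 5.19989140e+02, 1.30029112e+03])}
wrist {'camera_matrix': array([[309.87968195,   0.        , 272.79932528],
       [  0.        , 309.87968195, 210.47024146],
       [  0.        ,   0.        ,   1.        ]]), 'tool_from_camera': array([[-2.04228290e-03, -9.56915798e-01, -2.90358374e-01,
         7.42815933e+01],
       [ 9.99997873e-01, -1.87016128e-03, -8.70275172e-04,
        -4.98461302e-01],
       [ 2.89763074e-04, -2.90359533e-01,  9.56917581e-01,
        -1.42402009e+02],
       [ 0.00000000e+00,  0.00000000e+00,  0.00000000e+00,
         1.00000000e+00]])}
```

View pics/scene0.png

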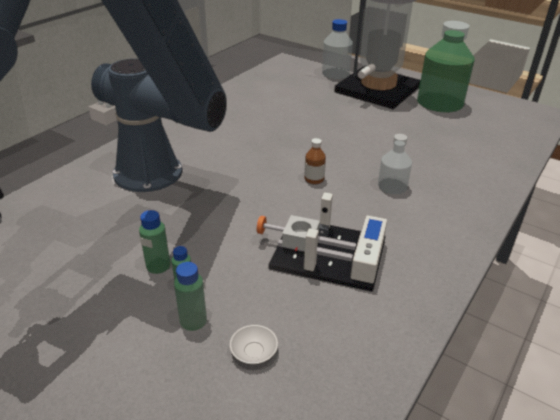

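View pics/top0.png

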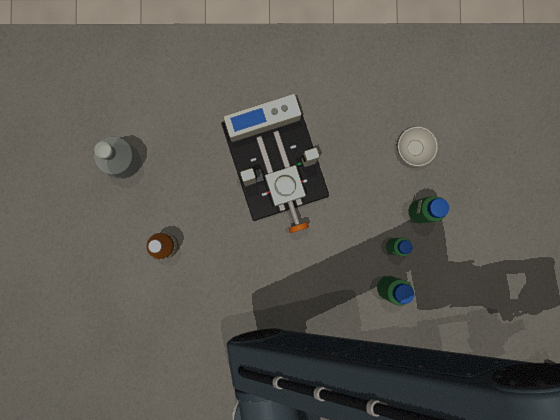

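View pics/wrist0.png

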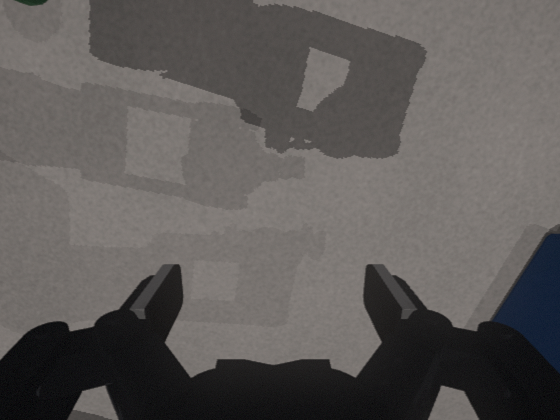

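The scene view shows three green bottles with blue caps near (155,245), (180,265) and (190,298), plus a large green bottle at (447,65) at the back. The top view shows the same three at (430,209), (400,247) and (396,291).
- **Choice:** the middle one (top 400,247; scene 180,265) looks smallest. I'll check it in a close crop.
- **Not to be confused with it:** the two larger green bottles and the big one at the back.

```bash
cat > h.py <<'E'
import numpy as np, cv2
from cell import arm
def proj(f,P):
    return cv2.projectPoints(np.float64(P).reshape(-1,3),f["rvec"],f["tvec"],f["camera_matrix"],None)[0].reshape(-1,2)
def ray(f,uv,z):
    R=cv2.Rodrigues(f["rvec"])[0]; K=f["camera_matrix"]
    d=R.T@np.linalg.solve(K,[uv[0],uv[1],1]); c=-R.T@f["tvec"]
    return c+d*(z-c[2])/d[2]
def wristf(o=None):
    o=o or arm.get_obs(); f=arm.grab_frame("wrist")
    T=np.eye(4);T[:3,:3]=o["orientation"];T[:3,3]=o["tcp_pos"]
    C=np.linalg.inv(T@f["tool_from_camera"])
    f["rvec"]=cv2.Rodrigues(C[:3,:3])[0];f["tvec"]=C[:3,3]; return f
E
python3 - <<'E'
from h import *
s=arm.grab_frame("scene");t=arm.grab_frame("top")
a=cv2.resize(s["color"][200:340,120:260],None,fx=4,fy=4,interpolation=cv2.INTER_CUBIC)
b=cv2.resize(t["color"][180:320,360:470],None,fx=4,fy=4,interpolation=cv2.INTER_CUBIC)
c=cv2.resize(t["color"][90:240,215:335],None,fx=4,fy=4,interpolation=cv2.INTER_CUBIC)
for n,i in zip("abc",(a,b,c)): cv2.imwrite(f"pics/crop_{n}.png",i[:,:,::-1])
# blue caps in top
hsv=cv2.cvtColor(t["color"],cv2.COLOR_RGB2HSV)
m=cv2.inRange(hsv,(105,130,60),(128,255,255))
n,_,st,ce=cv2.connectedComponentsWithStats(m)
for i in range(1,n):
    if st[i,4]>30: print("top blue",st[i],ce[i],ray(t,ce[i],115))
m=cv2.inRange(hsv,(3,170,100),(15,255,255))
n,_,st,ce=cv2.connectedComponentsWithStats(m)
for i in range(1,n):
    if st[i,4]>10: print("orange",st[i],ce[i],ray(t,ce[i],60))
hsv=cv2.cvtColor(s["color"],cv2.COLOR_RGB2HSV)
m=cv2.inRange(hsv,(105,130,60),(128,255,255))
n,_,st,ce=cv2.connectedComponentsWithStats(m)
for i in range(1,n):
    if st[i,4]>30: print("scene blue",st[i],ce[i],ray(s,ce[i],105))
E
```

```text
top blue [231 109  35  22 444] [247.85135135 119.37162162] [725.60392663  61.2941489  115.        ]
top blue [430 198  19  20 291] [438.81443299 207.41580756] [ 518.60263211 -376.0395951   115.        ]
top blue [399 241  14  13 142] [405.37323944 246.8028169 ] [ 429.01557031 -296.79509638  115.        ]
top blue [395 284  19  20 291] [404.07560137 293.65635739] [ 322.65165529 -291.42774774  115.        ]
orange [289 223  19  10 105] [298.1047619  227.20952381] [477.24434397 -54.96987617  60.        ]
scene blue [333  20  14  11 133] [339.07518797  24.72932331] [ -66.79344312 1292.9621774   105.        ]
scene blue [141 211  19  18 282] [149.90070922 219.42553191] [ 284.87378885 -250.41681686  105.        ]
scene blue [365 220  16  20 224] [372.80803571 229.27678571] [744.03831014  30.92118576 105.        ]
scene blue [174 246  13  14 153] [179.82352941 252.88888889] [ 427.40445985 -298.0530036   105.        ]
scene blue [176 262  21  22 359] [186.15598886 271.94428969] [ 480.92657492 -335.49401202  105.        ]
```

View pics/crop_a.png

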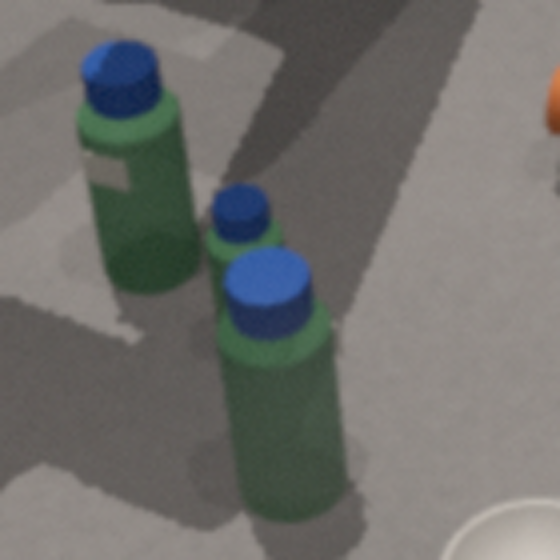

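View pics/crop_b.png

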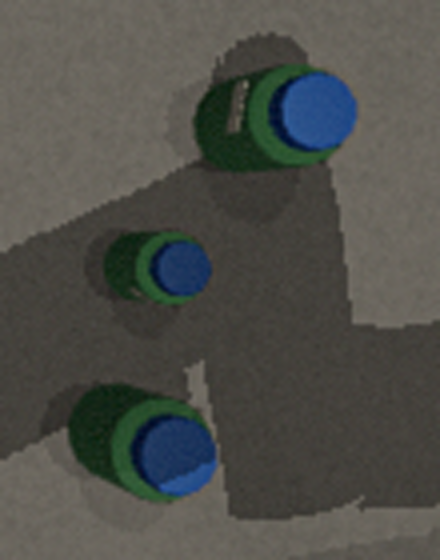

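View pics/crop_c.png

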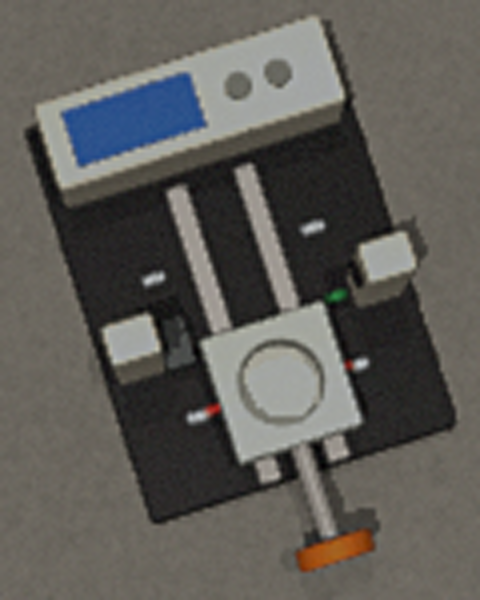

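The close crops show the middle bottle (top 405,247; scene 180,253) is clearly the smallest: its cap is 14 px across, about 31 mm, against 19 px for the two larger ones. The carriage block's bore is at top (285,185), the posts at (248,175) and (311,154), and the orange knob at (298,227). Next I'll fit the geometry.

Run:
```python
from h import *
from scipy.optimize import least_squares
t=arm.grab_frame("top"); s=arm.grab_frame("scene")
cr=lambda p:(p[0]/4+215-.375,p[1]/4+90-.375)
obs=[((38,38,30),(202,343)),((38,-38,30),(320,302)),((-38,-38,30),(361,421)),((-38,38,30),(243,465)),((0,0,30),(281,381)),
 ((45,77,83),(131,341)),((45,-77,83),(386,256))]
P=np.array([o[0] for o in obs],float);U=np.array([cr(o[1]) for o in obs])
# keep signs: push dir approx +x (yaw), y left
def W(q):
    c,sn=np.cos(q[2]),np.sin(q[2]);R=np.array([[c,-sn,0],[sn,c,0],[0,0,1]])
    return P@R.T+[q[0],q[1],42]
r=least_squares(lambda q:(proj(t,W(q))-U).ravel(),[580,-20,0.3],loss="soft_l1")
print(r.x,(proj(t,W(r.x))-U).round(1))
q=r.x;d=np.array([np.cos(q[2]),np.sin(q[2])]);print("knob",q[:2]-112*d,"dir",d)
# scene reprojection overlay
im=s["color"][:,:,::-1].copy()
im=cv2.resize(im,None,fx=3,fy=3)
c,sn=d
Q=[]
for x,y,z in [(38,38,30),(38,-38,30),(-38,-38,30),(-38,38,30),(-112,0,10),(33,62,83),(57,62,83),(57,92,83),(33,92,83),(33,-62,83),(57,-62,83),(57,-92,83),(33,-92,83)]+[(25.5*np.cos(a),25.5*np.sin(a),30) for a in np.arange(0,6.3,.4)]:
    Q.append((q[0]+c*x-sn*y,q[1]+sn*x+c*y,42+z))
for u in proj(s,Q): cv2.circle(im,tuple((u*3+1).astype(int)),2,(0,0,255),-1)
cv2.imwrite("pics/ov1.png",im[550:860,720:1180])
# triangulate bottles
def tri(ut,us):
    f=lambda X:np.r_[proj(t,X)[0]-ut,proj(s,X)[0]-us]
    r=least_squares(f,[450,-300,110]);return r.x,r.fun
for ut,us in [((438.8,207.4),(186.2,267)),((405.3,246.9),(180.2,250)),((404.1,293.6),(150,216.5))]: print(tri(ut,us))
```

```text
[ 5.76950573e+02 -2.42458409e+01  3.21815731e-01] [[-0.5 -0.1]
 [ 0.2 -0.1]
 [ 0.5  0.3]
 [-0.3 -0.4]
 [ 0.1  0.3]
 [-0.1  0.2]
 [ 0.1 -0.2]]
knob [470.70035199 -59.6702758 ] dir [0.94866269 0.3162896 ]
(array([ 514.83283353, -362.79542647,  158.7647173 ]), array([0.48414599, 0.5795762 , 0.69201953, 0.0652914 ]))
(array([ 428.75696489, -297.00593938,  113.56984808]), array([0.00532079, 0.00628291, 0.00802861, 0.00083417]))
(array([ 326.60344709, -281.92618023,  152.72335688]), array([0.04462472, 0.04975928, 0.06927708, 0.00998751]))
```

View pics/ov1.png

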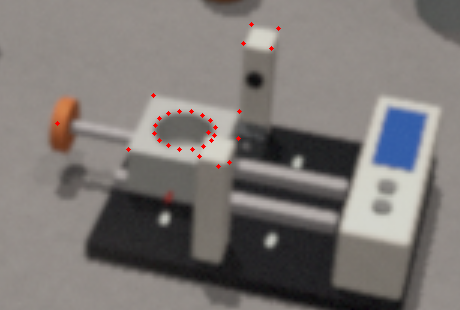

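Triangulation puts the small bottle's cap at (429, -297, 114), which matches the 115 mm height. The well is at about (577, -24), yaw 0.322, with reprojection residuals of 0.5 px or less. The present jaw direction (-71°) is already along the well's y axis and clears the neighbouring bottles, so I'll keep it. First I move above the bottle at the same height.

```bash
python3 -m crank '[[0,[35,-23,0],0],[0,[80,-53,0],0],[0,[125,-82,0],0],[0,[170,-112,0],0],[0,[215,-142,0],0],[0,[260,-171,0],0],[0,[290,-191,0],0],[0,[308,-203,0],0],[0.2,[308,-203,0],0],[0.2,[308,-203,0],0],[0.2,[308,-203,0],0]]' 40
python3 - <<'E'
from h import *
o=arm.get_obs();f=wristf(o);print(o["tcp_pos"],o["orientation"].round(4),o["opening"],o["clock"])
im=f["color"][:,:,::-1].copy()
for u in proj(f,[(429,-297,115),(577,-24,72)]):print(u)
for r,z in ((16,115),(22,86)):
  for u in proj(f,[(429+r*np.cos(a),-297+r*np.sin(a),z) for a in np.arange(0,6.3,.3)]): cv2.circle(im,tuple(u.astype(int)),1,(0,0,255),-1)
cv2.imwrite("pics/w1.png",im)
E
```

```text
clock: 1.72
tcp_pos: [428.8, -298.6, 231.2]
orientation: [[0.945, 0.326, -0.0], [0.326, -0.945, 0.0], [-0.0, -0.0, -1.0]]
ft_force: [0.7, -0.1, 0.1]
opening: 68.4
[ 428.79178615 -298.5649229   231.20112208] [[ 9.453e-01  3.263e-01 -1.000e-04]
 [ 3.263e-01 -9.453e-01  2.000e-04]
 [-1.000e-04 -2.000e-04 -1.000e+00]] 68.43973424239987 1.725
[272.03844593 205.06367564]
[  4.66838695 -89.50681876]
```

View pics/w1.png

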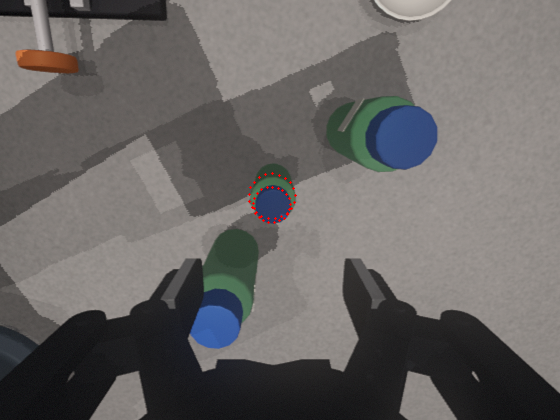

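The overlay falls on the cap to within 1 px (272,205). The bottle sits between the finger lines with both large bottles clear of the descent path. I'll descend to TCP z of about 48, which puts the grasp at about 67 mm and the gripper's body just above the cap, then close.

```bash
python3 -m crank '[[0.2,[0.5,-1.5,25],0],[0.2,[0.5,-1.5,55],0],[0.2,[0.5,-1.5,85],0],[0.2,[0.5,-1.5,115],0],[0.2,[0.5,-1.5,140],0],[0.2,[0.5,-1.5,160],0],[0.2,[0.5,-1.5,175],0],[0.2,[0.5,-1.5,183],0],[0.2,[0.5,-1.5,183],0],[0.2,[0.5,-1.5,183],0]]' 40
python3 - <<'E'
from h import *
o=arm.get_obs();f=wristf(o);print(o["tcp_pos"],o["ft_force"],o["opening"],o["clock"])
cv2.imwrite("pics/w2.png",f["color"][:,:,::-1])
E
```

```text
clock: 3.02
tcp_pos: [429.0, -297.3, 48.7]
orientation: [[0.945, 0.326, 0.001], [0.326, -0.945, -0.001], [0.0, 0.001, -1.0]]
ft_force: [0.3, -0.1, 0.9]
opening: 68.2
[ 429.04957409 -297.27361685   48.72558095] [ 0.34663922 -0.12634504  0.87642988] 68.21604653909016 3.025
```

View pics/w2.png

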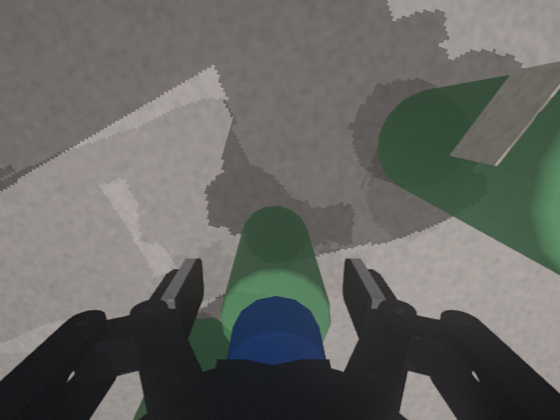

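The bottle (cap at about 275,330) is centred between the pads at columns 190 and 355, and nothing is touching. Closing gradually.

```bash
python3 -m crank '[[0.35,[0,0,0],0],[0.45,[0,0,0],0],[0.55,[0,0,0],0],[0.65,[0,0,0],0],[0.75,[0,0,0],0],[0.75,[0,0,0],0],[0.75,[0,0,0],0],[0.75,[0,0,0],0]]' 40
python3 - <<'E'
from h import *
o=arm.get_obs();f=wristf(o);print(o["tcp_pos"],o["ft_force"],o["opening"],o["clock"])
cv2.imwrite("pics/w3.png",f["color"][:,:,::-1])
E
```

```text
clock: 4.08
tcp_pos: [429.4, -297.6, 49.4]
orientation: [[0.945, 0.326, 0.002], [0.326, -0.945, -0.002], [0.001, 0.002, -1.0]]
ft_force: [-0.0, -0.0, 5.8]
opening: 42.7
[ 429.43920297 -297.62534723   49.41685275] [-0.04919412 -0.00669235  5.81832137] 42.657031949411945 4.075
```

View pics/w3.png

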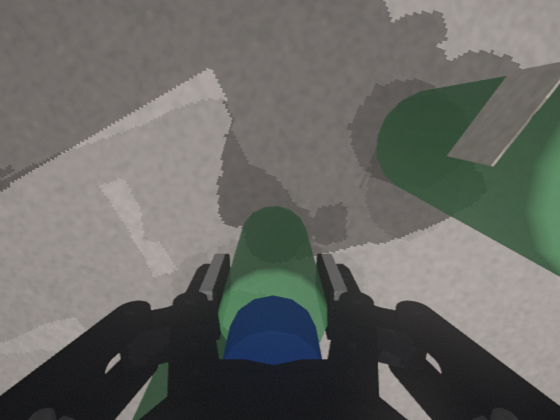

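It is gripped: the opening is 42.7 mm, about the 44 mm body. Lifting straight up.

```bash
python3 -m crank '[[0.75,[0,0,-5],0],[0.75,[0,0,-20],0],[0.75,[0,0,-45],0],[0.75,[0,0,-75],0],[0.75,[0,0,-105],0],[0.75,[0,0,-130],0],[0.75,[0,0,-145],0],[0.75,[0,0,-150],0],[0.75,[0,0,-150],0],[0.75,[0,0,-150],0]]' 40
python3 - <<'E'
from h import *
o=arm.get_obs();f=wristf(o);print(o["tcp_pos"],o["ft_force"],o["opening"],o["clock"])
R=o["orientation"]; print(R.round(4), "to well, tool axes:",R.T@(np.array([576.9,-24.2,o["tcp_pos"][2]])-o["tcp_pos"]))
cv2.imwrite("pics/w4.png",f["color"][:,:,::-1])
E
```

```text
clock: 5.38
tcp_pos: [428.7, -296.9, 198.4]
orientation: [[0.945, 0.326, 0.0], [0.326, -0.945, 0.0], [0.0, -0.0, -1.0]]
ft_force: [-0.6, -0.6, -2.3]
opening: 43.2
[ 428.66205827 -296.87852798  198.41372193] [-0.61430367 -0.58058377 -2.26260568] 43.1741943775975 5.375
[[ 9.453e-01  3.262e-01  1.000e-04]
 [ 3.262e-01 -9.453e-01  1.000e-04]
 [ 1.000e-04 -0.000e+00 -1.000e+00]] to well, tool axes: [ 2.29082355e+02 -2.09402341e+02  3.33315501e-02]
```

View pics/w4.png

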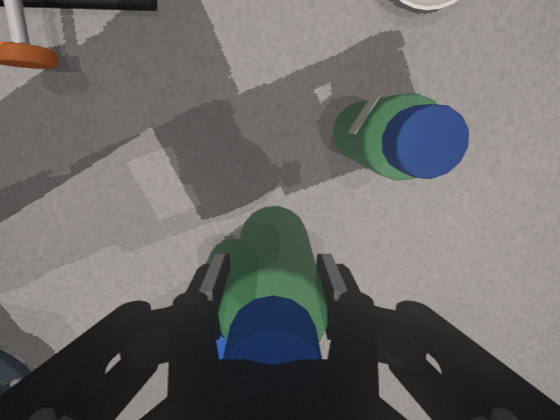

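The bottle is lifted and held (about 2.3 N, view unchanged in the fingers). Now I move to 90 mm short of the well along tool x, to look at the bore with the wrist camera.

```bash
python3 -m crank '[[0.75,[8,-12,0],0],[0.75,[28,-42,0],0],[0.75,[50,-76,0],0],[0.75,[72,-110,0],0],[0.75,[94,-144,0],0],[0.75,[114,-174,0],0],[0.75,[130,-196,0],0],[0.75,[139,-209,0],0],[0.75,[139,-209,0],0],[0.75,[139,-209,0],0],[0.75,[139,-209,0],0]]' 40
python3 - <<'E'
from h import *
o=arm.get_obs();f=wristf(o);print(o["tcp_pos"],o["ft_force"],o["opening"],o["clock"])
im=cv2.resize(f["color"][:,:,::-1].copy(),(800,600),interpolation=cv2.INTER_CUBIC);cv2.imwrite("pics/w5.png",im)
np.savez("w5.npz",**{k:f[k] for k in f}) 
q=[576.95,-24.25,.3218];c,s=np.cos(q[2]),np.sin(q[2])
k=800/560
for x,y,z in [(38,38,30),(38,-38,30),(-38,-38,30),(-38,38,30)]+[(25.5*np.cos(a),25.5*np.sin(a),30) for a in np.arange(0,6.3,.3)]+[(33,62,83),(33,92,83),(33,-62,83),(33,-92,83),(57,62,83),(57,-62,83)]:
    u=proj(f,(q[0]+c*x-s*y,q[1]+s*x+c*y,42+z))[0]*k+.2
    cv2.circle(im,tuple(u.astype(int)),1,(0,0,255),-1)
cv2.imwrite("pics/w5o.png",im)
t=arm.grab_frame("top");cv2.imwrite("pics/t5.png",t["color"][:,:,::-1])
E
```

```text
clock: 6.8
tcp_pos: [491.8, -54.9, 198.4]
orientation: [[0.946, 0.325, 0.0], [0.325, -0.946, -0.0], [-0.0, 0.0, -1.0]]
ft_force: [-0.1, 0.5, -1.2]
opening: 43.0
[491.80372994 -54.93817356 198.39519595] [-0.07125104  0.46885854 -1.23344522] 43.00068872211676 6.8
```

View pics/w5o.png

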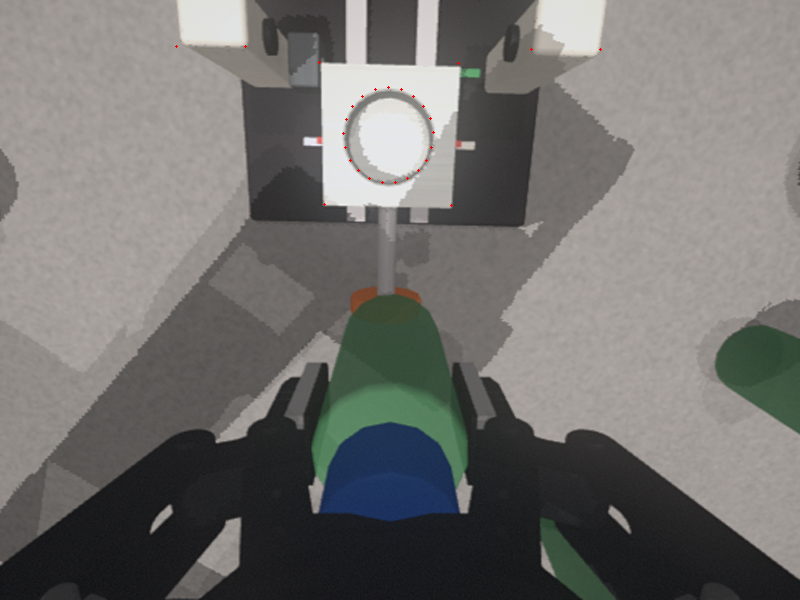

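Run:
```python
from h import *
o=arm.get_obs();f=wristf(o);R=o["orientation"];p=o["tcp_pos"]
img=f["color"]
im=cv2.resize(img[180:360,200:350,::-1],None,fx=4,fy=4,interpolation=cv2.INTER_CUBIC)
def dots(dx,dy,col):
  for r,h in ((22,0),(22,86),(16,115)):
    for a in np.arange(0,6.3,.1):
        P=p+R@np.array([dx+r*np.cos(a),dy+r*np.sin(a),0])+[0,0,-49+h]
        u=(proj(f,P)[0]-[200,180])*4+1.5
        cv2.circle(im,tuple(u.astype(int)),1,col,-1)
dots(0,0,(0,0,255))
cv2.imwrite("pics/w6.png",im)
# bore crop
im=cv2.resize(img[30:160,205:345,::-1],None,fx=4,fy=4,interpolation=cv2.INTER_CUBIC)
q=[576.95,-24.25,.3218];c,s=np.cos(q[2]),np.sin(q[2])
for x,y,z in [(38,38,30),(38,-38,30),(-38,-38,30),(-38,38,30)]+[(25.5*np.cos(a),25.5*np.sin(a),30) for a in np.arange(0,6.3,.15)]:
    u=(proj(f,(q[0]+c*x-s*y,q[1]+s*x+c*y,42+z))[0]-[205,30])*4+1.5
    cv2.circle(im,tuple(u.astype(int)),1,(0,0,255),-1)
cv2.imwrite("pics/w7.png",im)
```

```text
(no output)
```

View pics/w6.png

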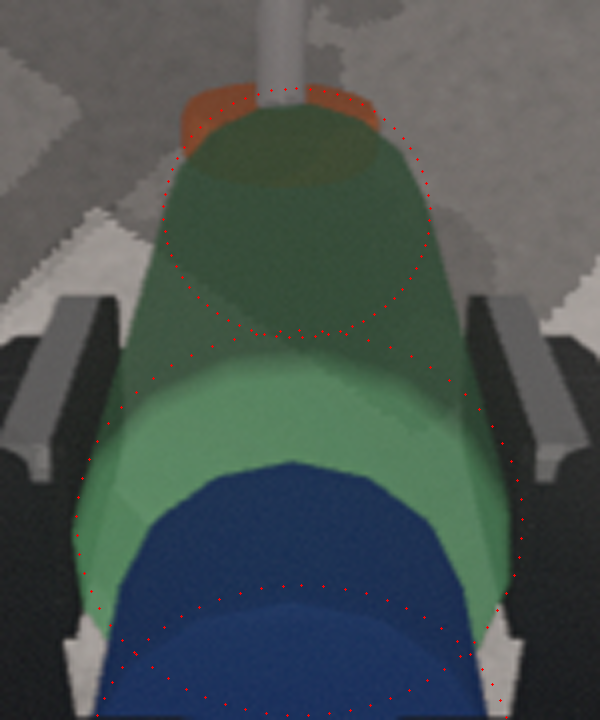

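View pics/w7.png

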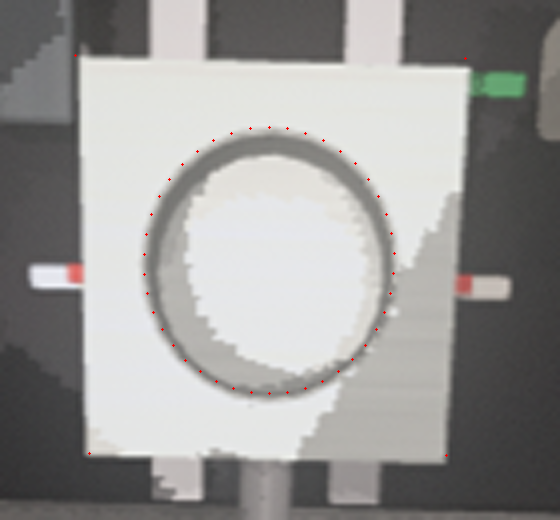

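The wrist view puts the bore within about 1 mm of the model (-1.0 mm along tool x), and the bottle in the fingers sits about (-1.3, -0.8) mm off the tool axis in the same view. The net correction is (0.3, 0.8) mm, well within the 3.5 mm clearance. Computing the shift.

Run:
```python
from h import *
o=arm.get_obs();R=o["orientation"];p=o["tcp_pos"]
print(p,R.round(4),R.T@(np.array([576.95,-24.25,p[2]])-p)+[.3,.8,0])
```

```text
[491.84737171 -54.7192265  198.44047265] [[ 9.457e-01  3.251e-01  1.000e-04]
 [ 3.251e-01 -9.457e-01 -1.000e-04]
 [ 1.000e-04  1.000e-04 -1.000e+00]] [ 9.06853092e+01 -3.51920350e-01  8.29551557e-03]
```

```bash
python3 -m crank '[[0.75,[10,0,0],0],[0.75,[30,0,0],0],[0.75,[52,0,0],0],[0.75,[72,0,0],0],[0.75,[85,0,0],0],[0.75,[90.7,-0.4,0],0],[0.75,[90.7,-0.4,10],0],[0.75,[90.7,-0.4,28],0],[0.75,[90.7,-0.4,46],0],[0.75,[90.7,-0.4,60],0],[0.75,[90.7,-0.4,66],0],[0.75,[90.7,-0.4,67],0],[0.75,[90.7,-0.4,67],0],[0.75,[90.7,-0.4,67],0]]' 40
python3 - <<'E'
from h import *
o=arm.get_obs();f=wristf(o);R=o["orientation"];p=o["tcp_pos"];print(p,o["ft_force"],o["opening"],o["clock"])
print(R.T@(np.array([576.95,-24.25,p[2]])-p)+[.3,.8,0])
cv2.imwrite("pics/w8.png",cv2.resize(f["color"][:,:,::-1],(800,600),interpolation=cv2.INTER_CUBIC))
s=arm.grab_frame("scene");t=arm.grab_frame("top")
im=cv2.resize(s["color"][140:290,240:400,::-1],None,fx=4,fy=4,interpolation=cv2.INTER_CUBIC)
for r,z,x0,y0 in ((25.5,72,576.95,-24.25),(22,81,576.95,-24.25)):
  for u in proj(s,[(x0+r*np.cos(a),y0+r*np.sin(a),z) for a in np.arange(0,6.3,.15)]): cv2.circle(im,tuple(((u-[240,140])*4+1.5).astype(int)),1,(0,0,255),-1)
cv2.imwrite("pics/s8.png",im)
cv2.imwrite("pics/t8.png",cv2.resize(t["color"][90:240,215:365,::-1],None,fx=4,fy=4,interpolation=cv2.INTER_CUBIC))
E
```

```text
clock: 8.7
tcp_pos: [577.9, -24.9, 132.0]
orientation: [[0.946, 0.325, 0.001], [0.325, -0.946, -0.0], [0.001, 0.001, -1.0]]
ft_force: [-0.1, 0.3, -1.9]
opening: 42.8
[577.93178634 -24.94123752 132.03891034] [-0.05370427  0.28530306 -1.85569203] 42.77823229300714 8.7
[-0.40372296 -0.17287467 -0.00161057]
```

View pics/w8.png

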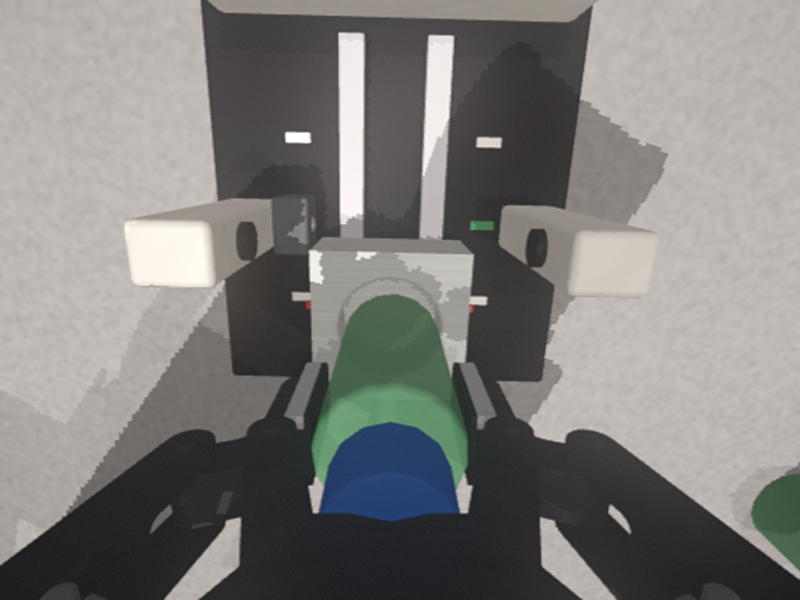

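View pics/s8.png

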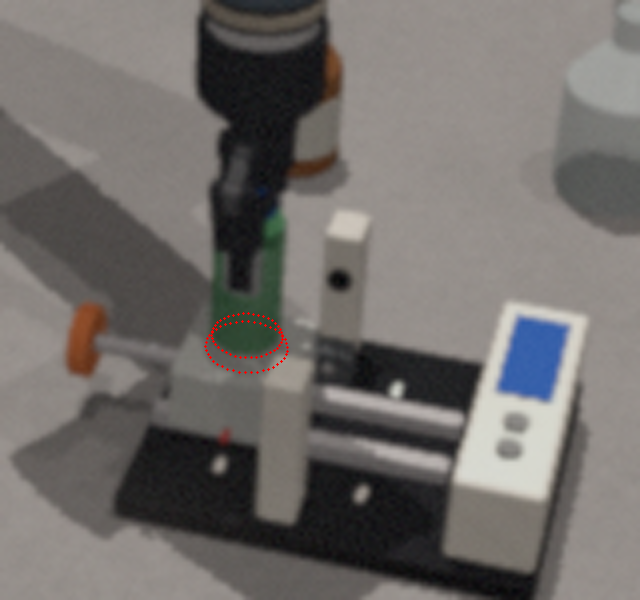

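View pics/t8.png

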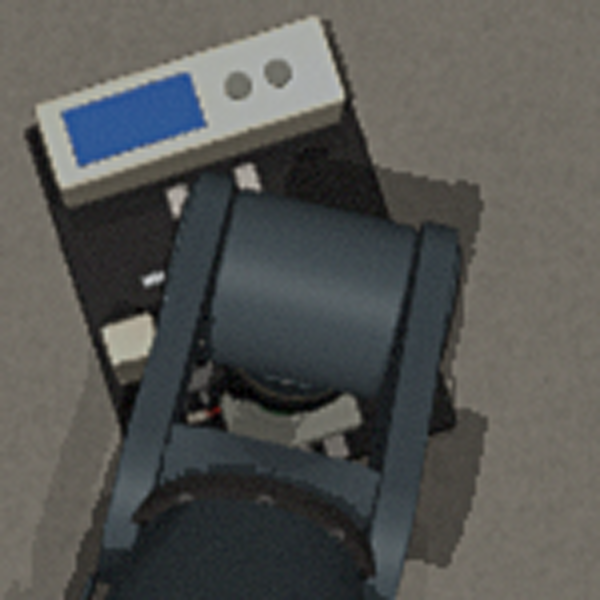

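Run:
```python
from h import *
o=arm.get_obs();f=wristf(o);R=o["orientation"];p=o["tcp_pos"]
im=cv2.resize(f["color"][160:290,200:350,::-1],None,fx=4,fy=4,interpolation=cv2.INTER_CUBIC)
q=[576.95,-24.25]
def circ(cx,cy,r,z,col):
  for u in proj(f,[(cx+r*np.cos(a),cy+r*np.sin(a),z) for a in np.arange(0,6.3,.1)]): cv2.circle(im,tuple(((u-[200,160])*4+1.5).astype(int)),1,col,-1)
circ(*q,25.5,72,(0,0,255))
b=p+R@np.array([-1.3,-.8,0]); circ(b[0],b[1],22,p[2]-49.4,(255,255,0))
circ(b[0],b[1],20,p[2]-49.4,(0,255,255))
print(b)
cv2.imwrite("pics/w9.png",im)
```

```text
[576.25469859 -24.54484987 131.8590441 ]
```

View pics/w9.png

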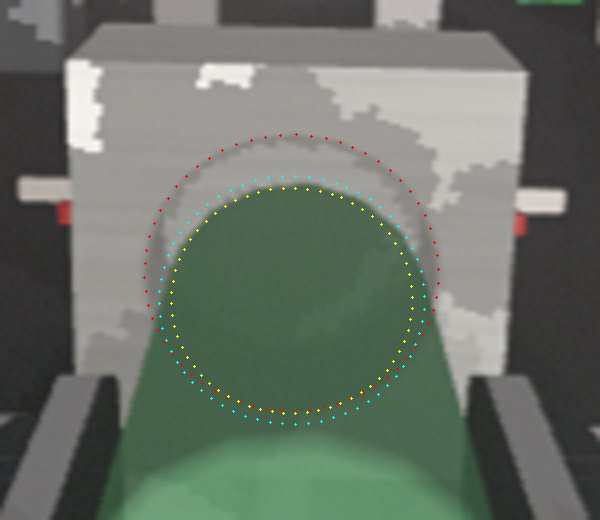

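The scene view agrees: bottle base centre at column 248, bore at 247. In the wrist crop the 44 mm circle fits the bottle base and the bore is concentric to within about 1 mm. I'll shift +0.7 mm in x and lower to about 3 mm above the floor.

```bash
python3 -m crank '[[0.75,[0.7,0,3],0],[0.75,[0.7,0,7],0],[0.75,[0.7,0,11],0],[0.75,[0.7,0,15],0],[0.75,[0.7,0,19],0],[0.75,[0.7,0,23],0],[0.75,[0.7,0,27],0],[0.75,[0.7,0,31],0],[0.75,[0.7,0,34],0],[0.75,[0.7,0,36],0],[0.75,[0.7,0,37],0],[0.75,[0.7,0,37],0]]' 40
python3 - <<'E'
from h import *
o=arm.get_obs();f=wristf(o);print(o["tcp_pos"],o["ft_force"],o["ft_torque"],o["opening"],o["clock"])
cv2.imwrite("pics/w10.png",cv2.resize(f["color"][160:290,200:350,::-1],None,fx=4,fy=4,interpolation=cv2.INTER_CUBIC))
s=arm.grab_frame("scene");cv2.imwrite("pics/s10.png",cv2.resize(s["color"][140:290,240:400,::-1],None,fx=4,fy=4,interpolation=cv2.INTER_CUBIC))
E
```

```text
clock: 10.4
tcp_pos: [578.4, -24.6, 94.8]
orientation: [[0.946, 0.325, 0.001], [0.325, -0.946, -0.0], [0.001, 0.0, -1.0]]
ft_force: [0.1, 0.6, -1.0]
opening: 42.7
[578.37035397 -24.64566962  94.75937979] [ 0.05105642  0.59930666 -1.04396012] [-0.02502614  0.0197655  -0.00520979] 42.74543908962692 10.4
```

View pics/w10.png

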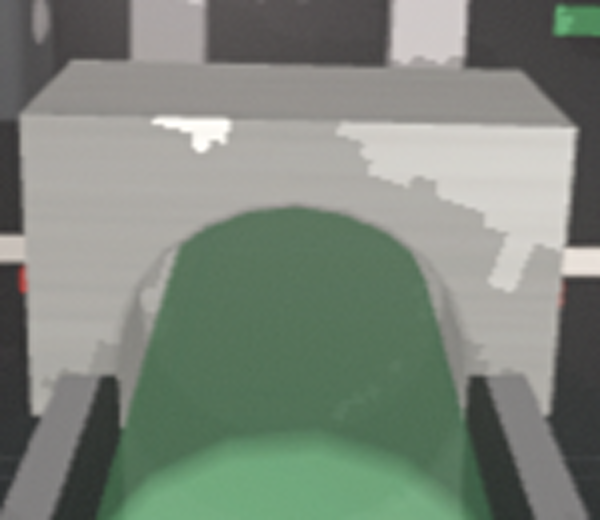

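View pics/s10.png

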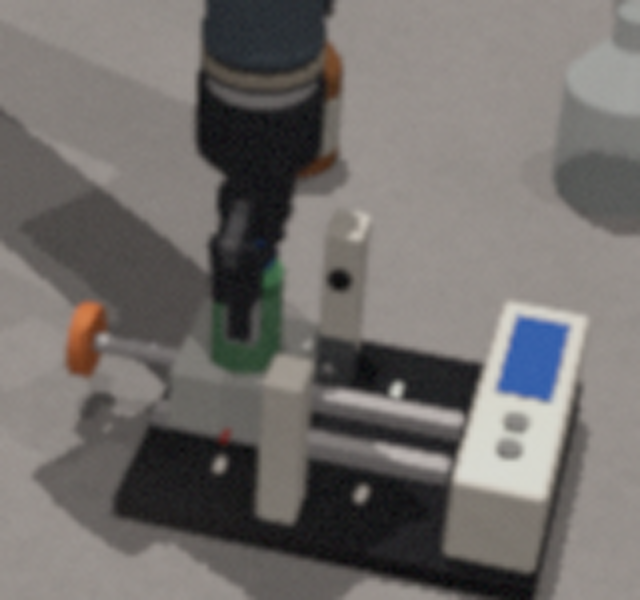

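The bottle is inside the bore (wrist 295,205, with a visible gap each side), the carriage still lines up with its outer marks, and there is no lateral force. Lowering the last 3–4 mm in small steps.

```bash
python3 -m crank '[[0.75,[0,0,0.8],0],[0.75,[0,0,1.6],0],[0.75,[0,0,2.4],0],[0.75,[0,0,3],0],[0.75,[0,0,3],0],[0.75,[0,0,3],0]]' 40; python3 -m crank '[[0.75,[0,0,0.5],0],[0.75,[0,0,1],0],[0.75,[0,0,1],0]]' 40
```

```text
clock: 11.25
tcp_pos: [578.5, -24.7, 91.9]
orientation: [[0.946, 0.325, 0.001], [0.325, -0.946, -0.0], [0.001, 0.001, -1.0]]
ft_force: [0.5, -0.5, -1.3]
opening: 42.9
clock: 11.62
tcp_pos: [578.6, -24.7, 91.4]
orientation: [[0.946, 0.325, 0.002], [0.325, -0.946, -0.0], [0.001, 0.001, -1.0]]
ft_force: [-0.3, 0.5, 3.8]
opening: 43.2
```

Contact came at TCP z 91.4, exactly where the bore floor should be (force from -1.3 to +3.8 N). Releasing gently.

```bash
python3 -m crank '[[0.5,[0,0,0],0],[0.45,[0,0,0],0],[0.4,[0,0,0],0],[0.35,[0,0,0],0],[0.3,[0,0,0],0],[0.2,[0,0,0],0],[0.2,[0,0,0],0],[0.2,[0,0,0],0]]' 40
python3 - <<'E'
from h import *
o=arm.get_obs();f=wristf(o);print(o["tcp_pos"],o["ft_force"],o["opening"],o["clock"])
cv2.imwrite("pics/w11.png",f["color"][:,:,::-1])
s=arm.grab_frame("scene");cv2.imwrite("pics/s11.png",cv2.resize(s["color"][140:290,240:400,::-1],None,fx=4,fy=4,interpolation=cv2.INTER_CUBIC))
E
```

```text
clock: 12.62
tcp_pos: [578.6, -24.7, 91.4]
orientation: [[0.946, 0.325, 0.001], [0.325, -0.946, -0.0], [0.001, 0.001, -1.0]]
ft_force: [0.5, 0.4, 0.1]
opening: 68.5
[578.61357067 -24.68913105  91.40481448] [0.5182078  0.37916962 0.05032816] 68.47012893943176 12.625
```

View pics/w11.png

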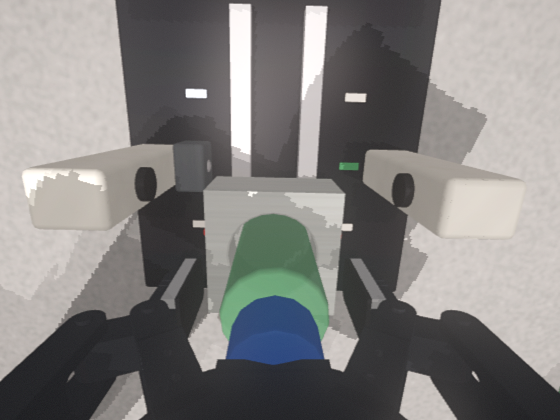

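View pics/s11.png

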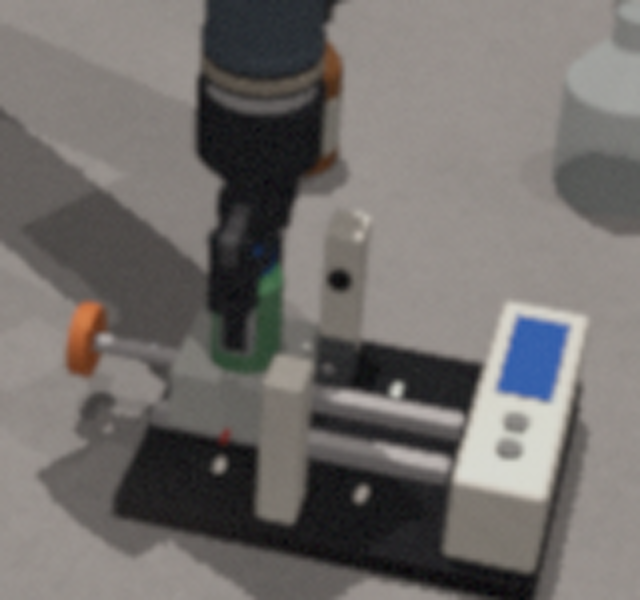

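The bottle is released (opening 68 mm, force about 0) and stands in the bore, with the carriage still at the loading marks. I'll back off straight up and check.

```bash
python3 -m crank '[[0.1,[0,0,-5],0],[0.1,[0,0,-20],0],[0.1,[0,0,-45],0],[0.1,[0,0,-70],0],[0.1,[0,0,-95],0],[0.1,[0,0,-115],0],[0.1,[0,0,-120],0],[0.1,[-20,0,-120],0],[0.1,[-50,0,-120],0],[0.1,[-80,0,-120],0],[0.1,[-105,0,-120],0],[0.1,[-110,0,-120],0],[0.1,[-110,0,-120],0]]' 40
python3 - <<'E'
from h import *
o=arm.get_obs();f=wristf(o);R=o["orientation"];p=o["tcp_pos"];print(p,R.round(4),o["ft_force"],o["qpos"].round(3),o["clock"])
im=cv2.resize(f["color"][:,:,::-1],(800,600),interpolation=cv2.INTER_CUBIC)
q=[576.95-.9,-24.25-.3];k=800/560
for r,z in ((16,157),(22,128),(25.5,72)):
  for u in proj(f,[(q[0]+r*np.cos(a),q[1]+r*np.sin(a),z) for a in np.arange(0,6.3,.15)]): cv2.circle(im,tuple((u*k).astype(int)),1,(0,0,255),-1)
cv2.imwrite("pics/w12.png",im)
s=arm.grab_frame("scene");im=cv2.resize(s["color"][140:290,240:400,::-1],None,fx=4,fy=4,interpolation=cv2.INTER_CUBIC)
for r,z in ((16,157),(22,128)):
  for u in proj(s,[(q[0]+r*np.cos(a),q[1]+r*np.sin(a),z) for a in np.arange(0,6.3,.15)]): cv2.circle(im,tuple(((u-[240,140])*4+1.5).astype(int)),1,(0,0,255),-1)
cv2.imwrite("pics/s12.png",im)
E
```

```text
clock: 14.35
tcp_pos: [475.0, -60.5, 211.4]
orientation: [[0.946, 0.325, 0.002], [0.325, -0.946, -0.0], [0.002, 0.001, -1.0]]
ft_force: [0.3, 0.5, 0.2]
opening: 76.4
[474.98894555 -60.5335765  211.42973359] [[ 9.458e-01  3.246e-01  2.500e-03]
 [ 3.246e-01 -9.458e-01 -5.000e-04]
 [ 2.200e-03  1.200e-03 -1.000e+00]] [0.33947343 0.49997111 0.18579119] [-3.610e-01  3.600e-01  1.814e+00  1.000e-03  9.650e-01  8.790e-01] 14.35
```

View pics/w12.png

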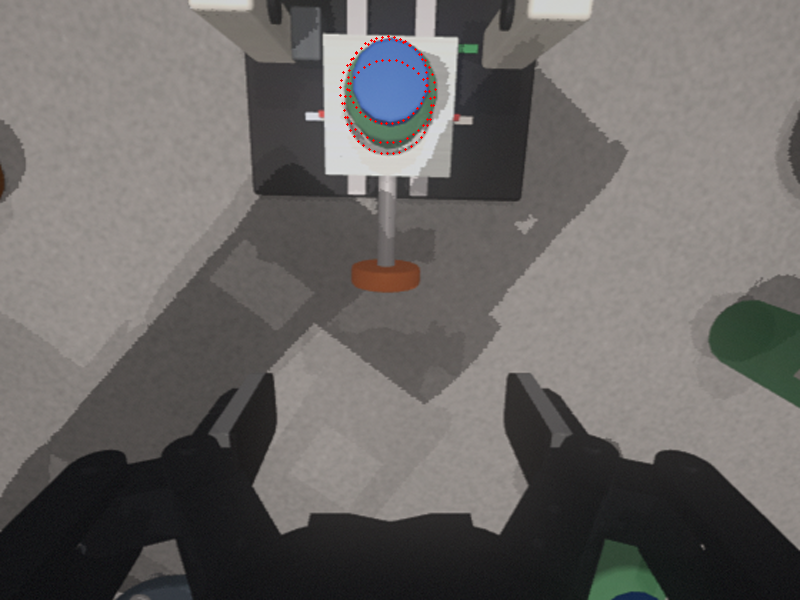

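View pics/s12.png

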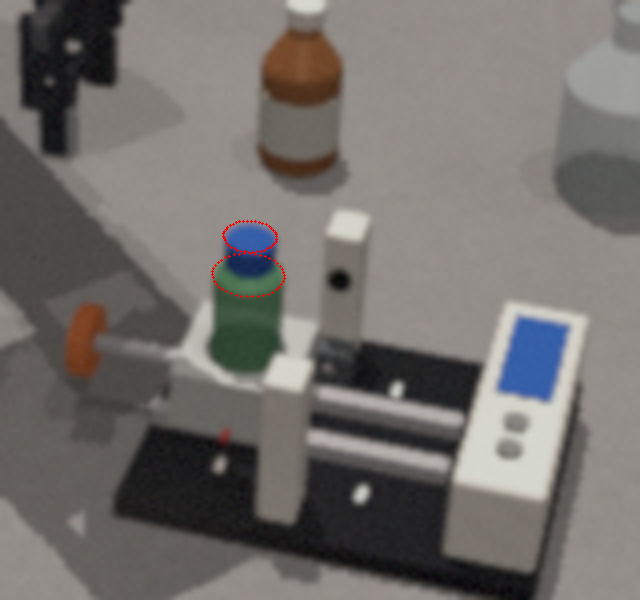

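The bottle is fully down and upright: the predicted cap rings coincide in both views (wrist 390,80; scene 250,238). Wrist joint 6 is at 0.88, so I'll turn the tool 90° to straddle the knob, with the camera to the side and away from the bottle. I check the knob model overlay first.

Run:
```python
from h import *
o=arm.get_obs();f=wristf(o);R=o["orientation"];p=o["tcp_pos"]
im=cv2.resize(f["color"][150:230,220:320,::-1],None,fx=6,fy=6,interpolation=cv2.INTER_CUBIC)
for yaw,col in ((.322,(0,0,255)),(.338,(255,255,0))):
  c,s=np.cos(yaw),np.sin(yaw)
  for x in (-112,-98):
    for u in proj(f,[(576.1+c*x-s*24*np.cos(a),-24.5+s*x+c*24*np.cos(a),52+24*np.sin(a)) for a in np.arange(0,6.3,.15)]): cv2.circle(im,tuple(((u-[220,150])*6+2.5).astype(int)),1,col,-1)
  print(yaw,"knob mid",576.1-105*c,-24.5-105*s, R.T@(np.array([576.1-105*c,-24.5-105*s,p[2]])-p))
cv2.imwrite("pics/w13.png",im)
```

```text
0.322 knob mid 476.4965393744052 -57.728762110641036 [ 1.75081324e+00 -2.29950199e+00  8.72675187e-04]
0.338 knob mid 477.04092585527604 -59.31809629474419 [ 1.74864957 -0.61952325  0.00343039]
```

View pics/w13.png

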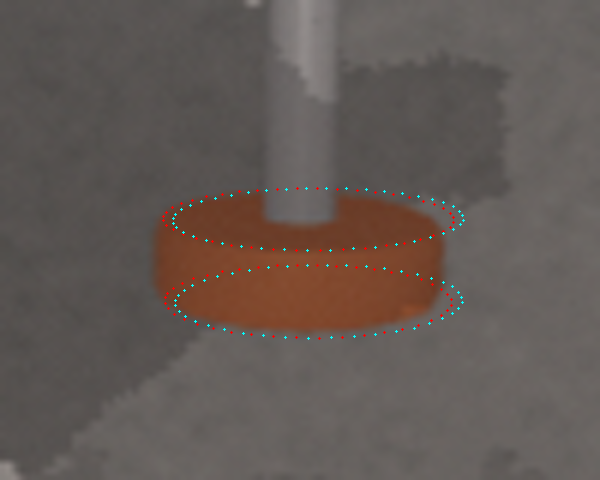

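The knob sits about 1 mm further in and 1.6 mm to the left of the model. The rod direction is about yaw 0.31, taken from the bore and rod columns. Spinning -1.55 rad above the knob.

```bash
python3 -m crank '[[0.4,[2.7,-3.3,0],-0.15],[0.4,[2.7,-3.3,0],-0.32],[0.4,[2.7,-3.3,0],-0.49],[0.4,[2.7,-3.3,0],-0.66],[0.4,[2.7,-3.3,0],-0.83],[0.4,[2.7,-3.3,0],-1.0],[0.4,[2.7,-3.3,0],-1.17],[0.4,[2.7,-3.3,0],-1.34],[0.4,[2.7,-3.3,20],-1.48],[0.4,[2.7,-3.3,45],-1.55],[0.4,[2.7,-3.3,70],-1.55],[0.4,[2.7,-3.3,80],-1.55],[0.4,[2.7,-3.3,80],-1.55],[0.4,[2.7,-3.3,80],-1.55]]' 20
python3 - <<'E'
from h import *
o=arm.get_obs();f=wristf(o);R=o["orientation"];p=o["tcp_pos"];print(p,R.round(4),o["ft_force"],o["qpos"].round(3),o["clock"],o["opening"])
im=cv2.resize(f["color"][:,:,::-1],(800,600),interpolation=cv2.INTER_CUBIC);k=800/560
c,s=np.cos(.312),np.sin(.312)
for x in (-112,-98):
    for u in proj(f,[(576.1+c*x-s*24*np.cos(a),-24.5+s*x+c*24*np.cos(a),52+24*np.sin(a)) for a in np.arange(0,6.3,.15)]): cv2.circle(im,tuple((u*k).astype(int)),1,(0,0,255),-1)
cv2.imwrite("pics/w14.png",im)
E
```

```text
clock: 16.25
tcp_pos: [478.0, -56.6, 132.0]
orientation: [[-0.306, 0.952, 0.004], [0.952, 0.306, -0.001], [-0.002, 0.004, -1.0]]
ft_force: [0.6, -0.0, -0.5]
opening: 51.1
[478.01262667 -56.63656778 131.97750575] [[-0.3059  0.952   0.0041]
 [ 0.9521  0.3059 -0.0012]
 [-0.0024  0.0036 -1.    ]] [ 0.56886745 -0.02266005 -0.5091841 ] [-0.351  0.496  1.885  0.     0.755 -0.662] 16.25 51.0908592768755
```

View pics/w14.png

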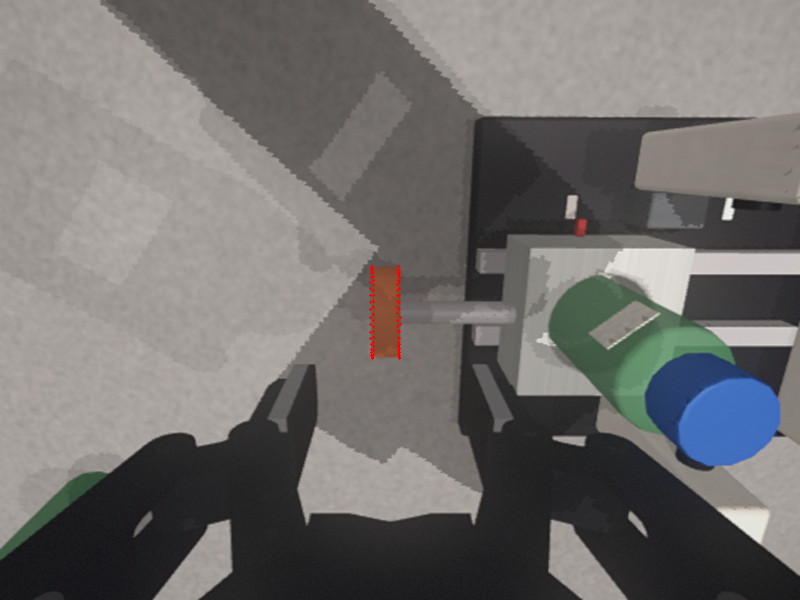

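The overlay matches the knob exactly (385,312). I need about -2 mm in tool y and 70 mm down, so the tips overlap the knob's top and stay above the rod. I'll descend with the jaws at about 43 mm.

```bash
python3 -m crank '[[0.5,[0.5,-1.8,10],0],[0.5,[0.5,-1.8,25],0],[0.5,[0.5,-1.8,40],0],[0.5,[0.5,-1.8,53],0],[0.5,[0.5,-1.8,62],0],[0.5,[0.5,-1.8,68],0],[0.5,[0.5,-1.8,70],0],[0.5,[0.5,-1.8,70],0]]' 20
python3 - <<'E'
from h import *
o=arm.get_obs();f=wristf(o);print(o["tcp_pos"],o["ft_force"],o["clock"],o["opening"])
cv2.imwrite("pics/w15.png",f["color"][:,:,::-1])
E
```

```text
clock: 17.3
tcp_pos: [476.6, -56.8, 62.2]
orientation: [[-0.306, 0.952, 0.005], [0.952, 0.306, -0.001], [-0.003, 0.004, -1.0]]
ft_force: [0.0, -0.2, 0.5]
opening: 42.7
[476.56504837 -56.82612406  62.199712  ] [ 0.04769155 -0.24569193  0.48674553] 17.3 42.745804175296946
```

View pics/w15.png

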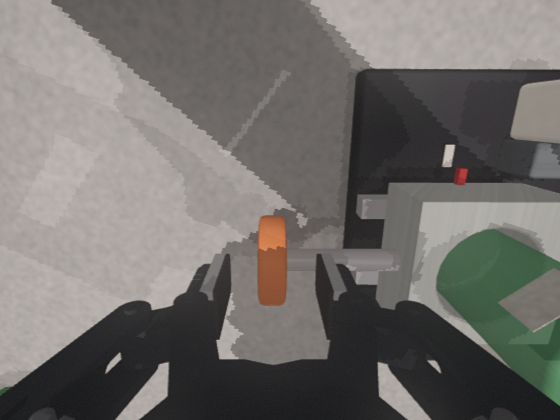

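The knob (272,262) is centred between the pads. Closing softly on it at 20 N.

```bash
python3 -m crank '[[0.6,[0,0,0],0],[0.7,[0,0,0],0],[0.78,[0,0,0],0],[0.85,[0,0,0],0],[0.92,[0,0,0],0],[0.92,[0,0,0],0],[0.92,[0,0,0],0]]' 20
python3 - <<'E'
from h import *
o=arm.get_obs();f=wristf(o);print(o["tcp_pos"],o["ft_force"],o["clock"],o["opening"])
cv2.imwrite("pics/w16.png",f["color"][:,:,::-1])
E
```

```text
clock: 18.23
tcp_pos: [476.1, -57.0, 62.5]
orientation: [[-0.306, 0.952, 0.004], [0.952, 0.306, -0.002], [-0.003, 0.003, -1.0]]
ft_force: [-3.8, -3.8, 5.1]
opening: 13.3
[476.14377674 -56.98646068  62.49185868] [-3.80042381 -3.75793972  5.07104578] 18.225 13.283386324808014
```

View pics/w16.png

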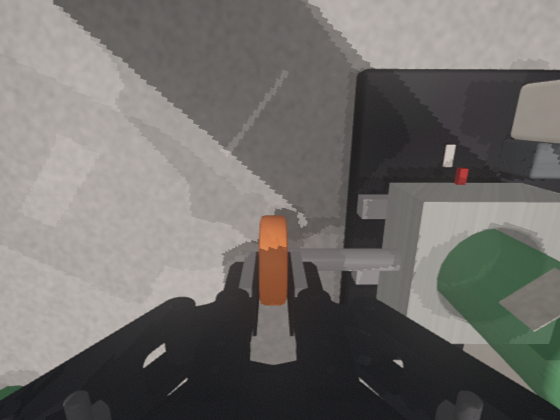

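The knob is gripped (13.3 mm, about its 14 mm thickness). Pushing it along tool +y (yaw 0.311) in a controlled stroke of 45 mm.

```bash
python3 -m crank '[[0.92,[0,1,0],0],[0.92,[0,3,0],0],[0.92,[0,6,0],0],[0.92,[0,9,0],0],[0.92,[0,12,0],0],[0.92,[0,15,0],0],[0.92,[0,18,0],0],[0.92,[0,21,0],0],[0.92,[0,24,0],0],[0.92,[0,27,0],0],[0.92,[0,30,0],0],[0.92,[0,33,0],0],[0.92,[0,36,0],0],[0.92,[0,39,0],0],[0.92,[0,42,0],0],[0.92,[0,44,0],0],[0.92,[0,45,0],0],[0.92,[0,45,0],0],[0.92,[0,45,0],0]]' 20
python3 - <<'E'
from h import *
o=arm.get_obs();f=wristf(o);p=o["tcp_pos"];print(p,o["ft_force"],o["clock"],o["opening"],"travel",np.linalg.norm(p[:2]-[476.14,-56.99]))
cv2.imwrite("pics/w17.png",f["color"][:,:,::-1])
s=arm.grab_frame("scene");cv2.imwrite("pics/s17.png",cv2.resize(s["color"][140:290,240:400,::-1],None,fx=4,fy=4,interpolation=cv2.INTER_CUBIC))
E
```

```text
clock: 20.65
tcp_pos: [518.9, -43.5, 62.6]
orientation: [[-0.306, 0.952, 0.004], [0.952, 0.306, -0.002], [-0.003, 0.003, -1.0]]
ft_force: [2.0, -1.9, -3.8]
opening: 13.5
[518.91377634 -43.45095415  62.60105301] [ 2.04760091 -1.942787   -3.76981076] 20.65 13.484129200689539 travel 44.86537312053805
```

View pics/w17.png

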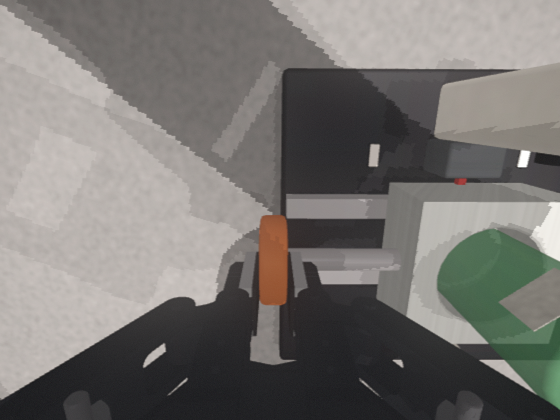

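View pics/s17.png

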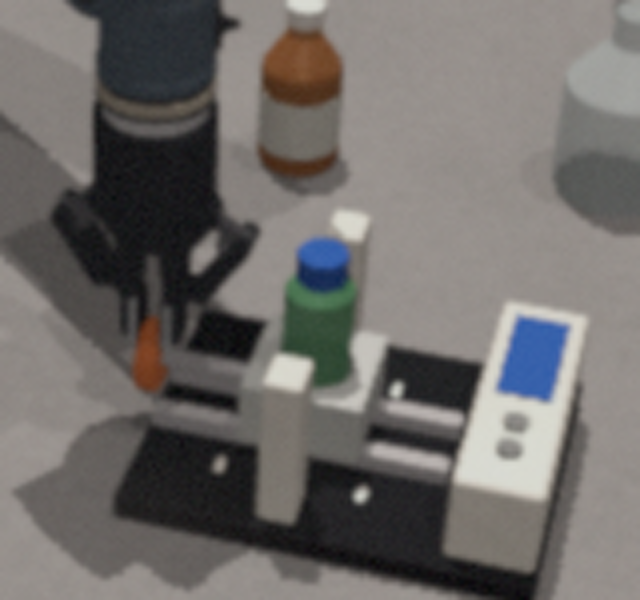

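The carriage travelled 44.9 mm. The bottle is upright between the posts (scene 322,310). Releasing the knob with a small opening, then rising straight up.

```bash
python3 -m crank '[[0.8,[0,0,0],0],[0.75,[0,0,0],0],[0.7,[0,0,0],0],[0.65,[0,0,0],0],[0.65,[0,0,0],0],[0.65,[0,0,-8],0],[0.65,[0,0,-20],0],[0.65,[0,0,-40],0],[0.65,[0,0,-65],0],[0.65,[0,0,-95],0],[0.65,[0,0,-125],0],[0.65,[0,-20,-150],0],[0.65,[0,-50,-160],0],[0.65,[0,-85,-160],0],[0.65,[0,-110,-160],0],[0.65,[0,-120,-160],0],[0.65,[0,-120,-160],0],[0.65,[0,-120,-160],0]]' 20
python3 - <<'E'
from h import *
o=arm.get_obs();print(o["tcp_pos"],o["ft_force"],o["clock"],o["opening"])
s=arm.grab_frame("scene");t=arm.grab_frame("top")
c,sn=np.cos(.315),np.sin(.315);q=(576.5+45*c,-24.4+45*sn)
def ov(f,x0,y0,w,h,n):
  im=cv2.resize(f["color"][y0:y0+h,x0:x0+w,::-1],None,fx=4,fy=4,interpolation=cv2.INTER_CUBIC)
  for r,z in ((16,157),(22,128),(25.5,72)):
    for u in proj(f,[(q[0]+r*np.cos(a),q[1]+r*np.sin(a),z) for a in np.arange(0,6.3,.15)]): cv2.circle(im,tuple(((u-[x0,y0])*4+1.5).astype(int)),1,(0,0,255),-1)
  cv2.imwrite(n,im)
ov(s,240,140,160,150,"pics/s18.png");ov(t,215,90,130,150,"pics/t18.png")
cv2.imwrite("pics/top18.png",t["color"][:,:,::-1])
E
```

```text
clock: 23.0
tcp_pos: [405.2, -80.1, 222.5]
orientation: [[-0.306, 0.952, 0.005], [0.952, 0.306, -0.002], [-0.004, 0.004, -1.0]]
ft_force: [-0.0, -0.4, 0.0]
opening: 30.1
[405.1712616  -80.14307741 222.53851629] [-0.04423434 -0.372174    0.00547047] 23.0 30.117353640744575
```

View pics/s18.png

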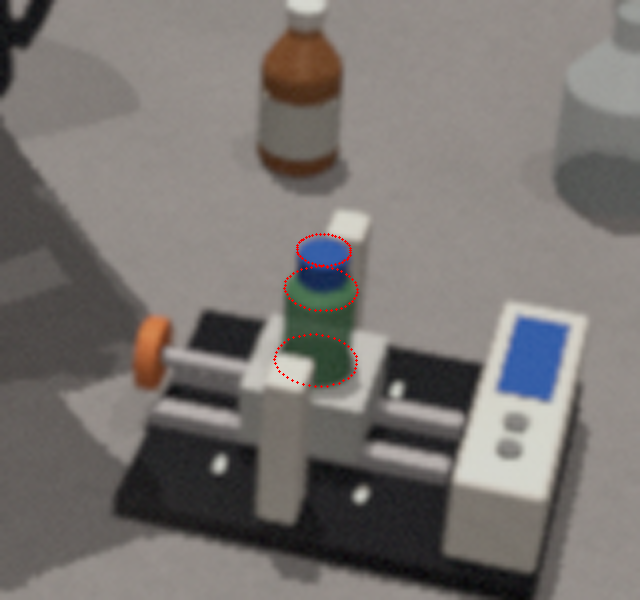

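View pics/t18.png

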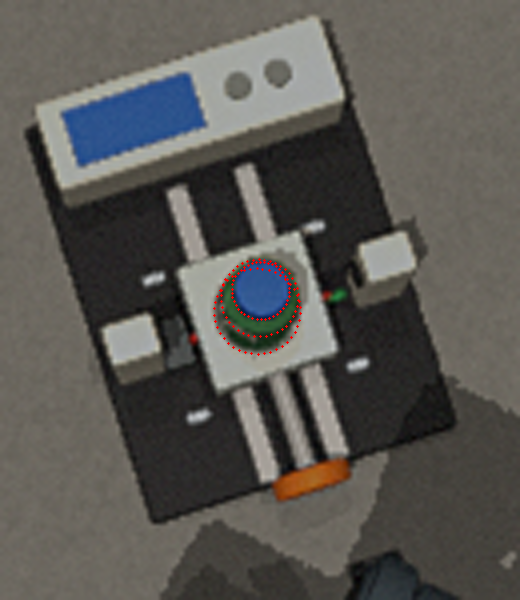

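View pics/top18.png

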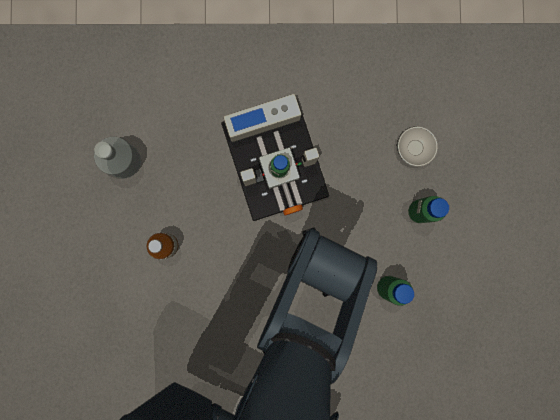

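The final views agree with the model:
- The red pointers meet the green marks (top crop 330,295).
- The cap and bore rings coincide with the bottle in both views, so it is upright and fully down.
- Jar, flask, dish and the large bottles are at their original pixels.
- The robot is clear of everything.

Handing in.

Run:
```python
from cell import arm
print(arm.get_obs()["qd"].round(3)); print(arm.hand_in())
```

```text
[ 0.002  0.001  0.005  0.001 -0.    -0.001]
the job is handed in; nothing more can be done
None
```

The smallest green bottle is standing in the carriage's bore and the rod is at its middle click. I handed the job in at about 23 s. The hand-in gives no verdict, so what follows rests on my own checks.

**What I did:** I picked the small bottle from between the two larger ones and lowered it into the bore. It touched the floor at the expected height and I let go with the carriage still at its loading position. I then gripped the knob from above, rather than just pushing it, so the carriage could not snap ahead. I moved it 45 mm, released it and backed the arm away.

**Last checks:**
- **Carriage:** it travelled 44.9 mm, and the red pointers meet the green marks.
- **Bottle:** the predicted positions of its cap, shoulder and the bore match both the scene and top views, so it looks upright, fully down and centred.
- **Robot:** wrist force was about 0 N, and the arm was clear and still.
- **Other glassware:** it is where it was in the top picture.

**Disagreement:** the wrist camera and the fixed cameras differed by about 1 mm and 0.02 rad on where the reader is. That is within the stated calibration, and I corrected for it. No check failed.

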